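# Hold the toll barrier's key switch turned

### The job

The barrier has to be raised by hand control: take the square-bowed key out of the key block, push it fully home into the key switch on the grey control box, working it past the stiff pins, and only then turn it clockwise a quarter turn to the stop. The switch is sprung, so finish while still gripping the key and holding it turned. Leave the round-bowed key in its slot and everything else where it is.

Things in the scene. Friction and masses are not known exactly. Their poses are not given: they have to be found in the camera images.
- console: grey steel barrier control box, fixed, 110 (own x) x 120 (own y) mm, 50 mm tall, on the left or the right, turned up to 0.3 rad; origin: centre of its underside. Three pilot lamps 11 mm high stand in a row 40 mm behind its centre (own +x); the round key switch sits 12 mm in front of its centre
- lock (a point): middle of the keyway's mouth, on the flat face of the key switch, 53 mm above the cabinet top; x along the keyway at rest, z up; does not turn with the switch. Round aluminium plug 33 mm across in a flush steel bezel 53 mm across; straight keyway 18 long (own x) x 6.6 wide (own y) x 36 mm deep, no chamfer; takes the key either way round
- plug (a joint): angle of the key switch's plug in rad: 0 at rest, grows clockwise seen from above, hard stop at 1.45 (the full quarter turn). Sprung back to 0: 0.02 N m at rest, 0.14 N m at the stop. The key has about 0.1 rad of play in the keyway either way, so the plug lags it by that much
- rack: grey plastic key block, fixed to the top, 48 (own x) x 118 (own y) mm, 40 mm tall, with two slots 60 mm apart (own y = -30 and +30 mm) in which the two keys stand upright; origin: centre of its underside. It stands on the other side from the control box, turned up to 0.3 rad
- key: the barrier key, the one with the SQUARE bow; upright in either slot, its width along the block's y. Origin: middle of the underside of its steel collar (28 x 13 x 5 mm), which lies on the block's top at the start and on the switch's face when fully home. A neck 14 x 7 mm joins the collar to the bow, 5 to 11 mm above the origin. 35 to 70 g
- other_key: another key, same size but with a ROUND bow 34 mm across and a blade 22 mm wide, too wide for the keyway; it stands in the other slot and stays there. Origin as for the barrier key
- flask: steel travel flask with a black lid, 86 mm wide, 170 mm tall, upright at the back; origin: centre of its underside; not part of the job
- sanitiser: pump bottle of hand sanitiser, 46 x 74 mm, 179 mm tall, upright at the back left; origin: centre of its underside; not part of the job
- stapler: stapler, 131 x 36 mm, 46 mm tall, lying along x near the right edge; origin: centre of its underside; not part of the job
- coin_roll: wrapped roll of coins standing upright, 28 mm wide, 58 mm tall, near the right edge; origin: centre of its underside; not part of the job
- paper_roll: white paper roll standing upright, 52 mm wide, 57 mm tall, at the front right corner; origin: centre of its underside; not part of the job
- stamp: hand stamp, base 30 x 46 mm, 70 mm tall, upright at the front edge between control box and key block; origin: centre of its underside; not part of the job
- eraser: small eraser, 21 x 45 mm, 12 mm tall, lying behind the gap between control box and key block; origin: centre of its underside; not part of the job
- pins (a point): inside the keyway, 16 mm below its mouth: two stiff spring pins stick in from the keyway's two sides, 13 and 19 mm down. The key's tapered blade wedges them aside under some 8 to 18 N of straight push, less if the key is rocked a few degrees about the vertical
- bow (a point): middle of that key's black bow, 27 mm above the key's origin: 34 wide (key x) x 10 thick (key y) x 32 tall mm, from 11 to 43 mm above the origin; to be gripped across its 10 mm thickness
- tip (a point): lower end of that key's steel blade, 28 mm below the key's origin: blade 16 mm wide (key x), 5 mm thick (key y), its last 8 mm tapering to about 12 x 2.4 mm

How it is judged:
By the outcome, as a careful person would: the job done as asked, in the order asked, and still so for the second after the job is handed in, while the arm keeps its last pose, push and grip.
It also fails if it takes over 43 s, if anything falls off the work surface, if the arm or the gripper's body presses on something with over 40 N, if the wrist force passes 120 N, or if a joint passes its speed limit or range.

### The arm

A 7-joint arm with a two-finger parallel gripper is mounted at the origin on a cart in front of the work surface, level with it; the furniture and walls round the work are solid. World frame = base frame: x ahead of the robot, y to its left, z up, the work surface at z = 0. Lengths are in m, angles in rad, forces in N, time in s.
With the tool pointing down it reaches from about 0.425 to 0.95 m from the base axis. Payload 4.7 kg.
Tool frame: the origin (TCP) lies between the finger pads; the fingertips stand 25 mm ahead of it and the grasp point (between the pads) lies 6 mm ahead of it (ctrl.tip_extent is the distance from the TCP to the fingertips, in m); z points along the fingers, y is the line along which they close (so a half turn about z gives the same grasp; the last joint's range is limited). The gripper opens to 85 mm and grips with 20 to 120 N. Pads are 22 mm wide; open, the fingers measure 114 mm over their backs; the gripper's body (76 mm by 85 mm) begins 54 mm behind the grasp point. The pads swing forward as they close: fully open they stand 13 mm farther back than shut.
Start: joints at [-1.335, 0.469, -0.049, 1.532, 0.024, 1.141, -0.082], TCP at [0.177, 0.652, 0.256] pointing down, gripper open.
Joint ranges: [-2.59, 2.59], [-0.33, 1.99], [-1.39, 1.29], [0.1, 2.45], [-1.04, 4.18], [0.21, 1.99], [-2.66, 2.66]. Speed limits (rad/s): [2.57, 2.57, 3.14, 3.14, 3.14, 3.14, 3.14].

### API

Orientations are given as a unit quaternion [x, y, z, w].
In Python, from station import ctrl gives the robot as it stands.
- The arm moves only by the shell command python3 jog.py, which reads ROWS from standard input. ROWS is a JSON list of rows, 1 to 12 of them, each of 5 numbers: the finger opening in m, then dx, dy, dz in a scale on which 1.0 is 1 m, then a turn about the tool's z in fractions of the full range, 1 being pi/2 rad; each row shifts and turns the commanded pose from where the row before left it, along the tool's axes as they then stand; what a row does not reach is not made up. A row lasts 1/10 s, in which the tool goes at most 0.05 m and 0.15 rad, less where a joint would pass 70% of its speed; a pose out of reach is approached as far as the arm can. The fingers move at their own pace and stop on an object; the grip force is fixed at half the most. Time passes only in rows, so rows that do not move let the fingers close. It prints the time, the measured TCP pose, the force, the opening and the grip force at its end. No shift or turn number may pass 1 either way. Input that does not fit is refused with a message, and nothing moves.
- ctrl.observe(): the state, without advancing time (a new reading comes with each control period).
- ctrl.snapshot(name): name is "side" or "top"; returns (picture, depth): 420x560x3 uint8, red, green, blue; 420x560 float32, m along the optical axis (not along the pixel's ray), 0 where there is no reading.
- ctrl.camera_params(name): a dict with "fovy" (degrees; the focal length in pixels is half the picture's height over the tangent of half this angle, whatever the lens; pixels are square), "cx", "cy" (the principal point, pixels), "k1" (the pictures are not rectified: a ray, as slopes to the right and down, at radius r is drawn at 1 + k1 r^2 times it, then the intrinsics apply), "pose" (4x4, takes a point from camera to world coordinates). Camera axes: x right, y down, z forward; pixel columns grow to the right and rows downward; lengths in m; the calibration is good to about 2 mm. A picture is of the moment at which its call begins. camera_params takes no time and is no camera call.
- ctrl.job_done(): hands the job in; it is judged then, once.
The state is a dict: "t": time; "joints": joint angles; "qd": joint speeds; "joint_torque": joint torques, N m; "tcp_pos": TCP position; "orientation": TCP orientation; "contact_force": force on the tool from outside, world axes, zero at the start; "torque": the same for the moment, N m; "finger_gap": finger opening in m; "grasp_force": force on a finger pad.
Only numpy, scipy, OpenCV 4.12 (cv2) and the standard library are available. Lean on these libraries where they do the work, as an engineer would, in place of code of your own. Each camera call takes 0.05 s, during which the arm holds its last target. There are 200 camera calls.

## Working session

There is one attempt and no reset: what is moved stays moved. The work goes in short steps, Python scripts to look and compute and a shell command to move; the robot and the scene stay as the last step left them, time stands still between calls to the robot, and variables do not carry over. Pictures are saved under pics/ and viewed, at most 10 in all, crops included, and the job is handed in when it is done.

```bash
ls; mkdir -p pics; cat > h.py <<'E'
import numpy as np, cv2
from station import ctrl
def cloud(name):
    im,d=ctrl.snapshot(name); p=ctrl.camera_params(name)
    f=im.shape[0]/2/np.tan(np.radians(p["fovy"])/2)
    v,u=np.mgrid[:im.shape[0],:im.shape[1]]
    K=np.array([[f,0,p["cx"]],[0,f,p["cy"]],[0,0,1.]])
    s=cv2.undistortPoints(np.stack([u,v],-1).reshape(-1,1,2).astype(float),K,np.array([p["k1"],0,0,0,0.])).reshape(*d.shape,2)
    ray=np.dstack([s,np.ones(d.shape)])
    T=np.array(p["pose"]); 
    return im,d,(ray*d[...,None])@T[:3,:3].T+T[:3,3],ray@T[:3,:3].T,T[:3,3]
E
python3 - <<'E'
from h import *
for n in("top","side"):
    im,d,P,R,c=cloud(n); cv2.imwrite(f"pics/{n}0.png",im[...,::-1]); np.savez(f"{n}0.npz",im=im,d=d,P=P,R=R,c=c); print(n,c,R[210,280])
o=ctrl.observe();print(o["t"],o["tcp_pos"],o["orientation"],o["finger_gap"],ctrl.tip_extent)
E
```

```text
jog.py
pics
station.py
top [ 0.35655128 -0.17076319  1.26951928] [ 1.32305900e-01  3.02003193e-04 -9.91466964e-01]
side [-0.28286638 -0.38143568  0.58433665] [ 0.81779559  0.25947403 -0.51426055]
0.1 [0.17648863 0.65101446 0.25537186] [ 1.31977976e-01  9.91252251e-01 -8.83097445e-04 -9.49732809e-05] 0.08529796142507431 0.025
```

View pics/top0.png

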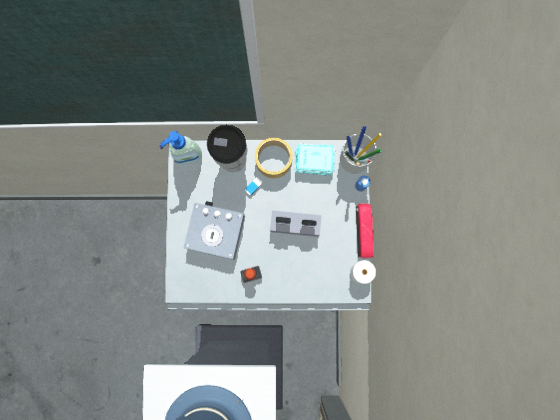

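View pics/side0.png

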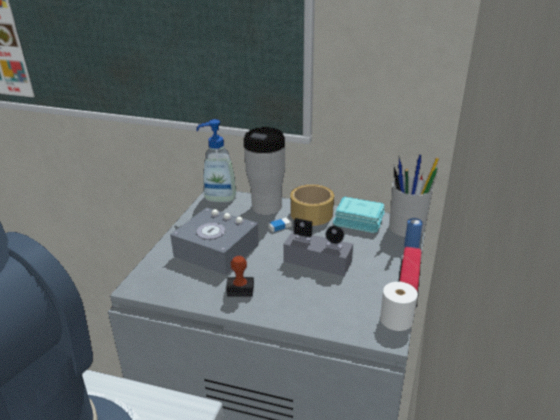

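The top view shows the control box at about (214,232), the key block at about (296,225), the left key at (283,221) and the right key at (309,223). In the side view the left bow at (303,228) is square and the right one at (335,235) is round, so the left key is the target. Next I'll measure it.

```bash
cat > m.py <<'E'
from h import *
t=np.load("top0.npz");im,d,P,R,c=[t[k] for k in("im","d","P","R","c")]
print("table z",np.median(P[280:295,180:230,2]),P[280:295,180:230,2].std())
def onplane(R,c,z): return c+R*((z-c[2])/R[...,2])[...,None]
def rect(mask,z,name):
    mask=cv2.morphologyEx(mask.astype(np.uint8),cv2.MORPH_OPEN,np.ones((2,2)))
    n,l,s,_=cv2.connectedComponentsWithStats(mask)
    for i in range(1,n):
        if s[i,4]<15: continue
        q=onplane(R,c,z)[l==i][:,:2].astype(np.float32)
        print(name,s[i],np.round(q.mean(0),4),[np.round(a,4) for a in cv2.minAreaRect(q*1000)],"z",np.round(np.median(P[l==i][:,2]),4))
box=np.zeros(d.shape,bool); box[195:265,175:330]=1
z=P[...,2]
rect(box&(abs(z-.05)<.006)&(np.mgrid[:420,:560][1]<255),.05,"console")
rect(box&(abs(z-.04)<.006)&(np.mgrid[:420,:560][1]>260),.04,"racktop")
dark=box&(im.max(-1)<60)&(np.mgrid[:420,:560][1]>260)
rect(dark,.083,"dark")
rect(box&(z>.068)&(np.mgrid[:420,:560][1]>260),.083,"bowdepth")
a=cv2.resize(im[195:270,180:330],None,fx=5.3,fy=5.3,interpolation=cv2.INTER_CUBIC);cv2.imwrite("pics/crop.png",a[...,::-1])
E
python3 m.py
```

```text
table z -0.0006103638679404444 0.08021053332330784
console [ 185  204   60   56 2216] [ 0.4671 -0.0161] [array([468.317 , -16.0413]), array([121.0331, 109.9975]), np.float64(77.4977)] z 0.0497
racktop [271 212  52  25 812] [ 0.4875 -0.2097] [array([ 488.0015, -209.1679]), array([117.8074,  48.6567]), np.float64(84.2996)] z 0.0391
dark [311 222   5   4  16] [ 0.4838 -0.2458] [array([ 483.9279, -245.6351]), array([6.8739, 9.1143]), np.float64(0.0629)] z 0.0779
bowdepth [277 218  15   6  74] [ 0.4909 -0.1793] [array([ 490.8913, -179.4184]), array([32.8225, 11.1064]), np.float64(82.9094)] z 0.081
bowdepth [303 221  14   6  67] [ 0.4848 -0.2379] [array([ 484.9426, -237.746 ]), array([30.5357, 10.9521]), np.float64(84.3207)] z 0.0786
```

View pics/crop.png

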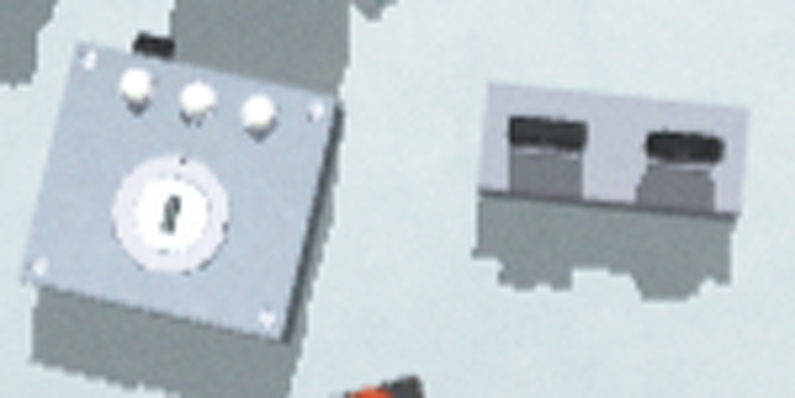

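The crop shows the console, with its plug at crop (170,213) and the keyway lying along console x, and the block with the square key on the left. The measured sizes match the specs: console 121x110, block 118x49, slot positions within 0.3 mm. Next I'll refine the lock position in both views.

```bash
cat > m2.py <<'E'
from h import *
def onplane(R,c,z): return c+R*((z-c[2])/R[...,2])[...,None]
for n,(r0,r1,c0,c1) in {"top":(220,250,197,228),"side":(215,248,185,238)}.items():
    t=np.load(n+"0.npz");im,R,c=t["im"],t["R"],t["c"]
    Q=onplane(R,c,.053)[...,:2]*1000
    k=np.zeros(im.shape[:2],bool);k[r0:r1,c0:c1]=1
    near=k&(np.hypot(Q[...,0]-456.6,Q[...,1]+13.4)<40)
    g=im.min(-1); print(n,np.percentile(g[near],[5,25,50,75,95]))
    for th in (225,215,205):
        m=near&(g>th); pts=cv2.convexHull(Q[m].astype(np.float32))
        print(th,m.sum(),Q[m].mean(0).round(1),cv2.minEnclosingCircle(pts),np.round(cv2.fitEllipse(pts)[0],1))
    dk=near&(np.hypot(Q[...,0]-456.6,Q[...,1]+13.4)<12)&(g<150)
    print("dark",dk.sum(),cv2.minAreaRect(Q[dk].astype(np.float32)),Q[dk].mean(0))
    # rack/key bows
t=np.load("side0.npz");im,P=t["im"],t["P"];k=np.zeros(im.shape[:2],bool);k[215:245,285:350]=1
m=k&(im.max(-1)<60)&(P[...,2]>.05)
n,l,s,ce=cv2.connectedComponentsWithStats(m.astype(np.uint8))
for i in range(1,n):
    if s[i,4]>30: q=P[l==i]; print(s[i],q.mean(0).round(4),q.min(0).round(4),q.max(0).round(4))
t=np.load("side0.npz");P=t["P"];kk=np.zeros(im.shape[:2],bool);kk[205:262,165:262]=1
q=P[kk&(abs(P[...,2]-.05)<.004)][:,:2].astype(np.float32)*1000;print("side console",cv2.minAreaRect(q))
E
python3 m2.py
sed -i 's/for th in (225,215,205)/for th in ((225,215,205) if n=="top" else (185,165,155,145))/; s/(g<150)/(g<(150 if n=="top" else 110))/' m2.py; python3 m2.py | tail -12
```

```text
215 340 [459.9 -10.6] ((459.97760009765625, -11.027390480041504), 25.72556495666504) [460.1 -10.5]
205 356 [460.  -10.6] ((459.9806213378906, -10.5629301071167), 26.27317237854004) [460.  -10.4]
dark 14 ((460.1066589355469, -10.846580505371094), (4.58054780960083, 14.207560539245605), 76.8387680053711) [460.37976964 -11.16272693]
side [115.1 123.  128.  161.  199. ]
185 93 [458.5 -11.3] ((458.53253173828125, -10.73239803314209), 15.946163177490234) [459.2 -11.1]
165 149 [459.5 -11.1] ((461.8351135253906, -12.712034225463867), 20.618812561035156) [459.8 -11.9]
155 261 [458.6 -11.4] ((458.7536926269531, -12.206099510192871), 24.15671730041504) [459.3 -11.8]
145 313 [458.7 -11.1] ((459.87322998046875, -11.965262413024902), 25.995567321777344) [459.4 -11.5]
dark 0 ((0.0, 0.0), (0.0, 0.0), 0.0) [nan nan]
[294 218  18  19 264] [ 0.4805 -0.1808  0.0749] [-0.2829 -0.3814  0.0516] [ 0.4987 -0.1616  0.5843]
[326 226  18  18 216] [ 0.4831 -0.2381  0.0687] [ 0.4786 -0.2527  0.051 ] [ 0.4915 -0.2226  0.0836]
side console ((470.48004150390625, -13.357231140136719), (123.92176055908203, 113.96251678466797), 76.78773498535156)m2.py:13: RuntimeWarning: Mean of empty slice.
  print("dark",dk.sum(),cv2.minAreaRect(Q[dk].astype(np.float32)),Q[dk].mean(0))
  ret = um.true_divide(
```

```bash
cat > m3.py <<'E'
from h import *
def onplane(R,c,z): return c+R*((z-c[2])/R[...,2])[...,None]
t=np.load("top0.npz");im,R,c,P=t["im"],t["R"],t["c"],t["P"]
g=im.max(-1); k=np.zeros(g.shape,bool);k[212:228,268:325]=1
print(g[216:226,274:296])
print((P[216:226,274:296,2]*1000).round().astype(int))
for th in(60,75,90):
  m=k&(g<th);n,l,s,_=cv2.connectedComponentsWithStats(m.astype(np.uint8))
  for i in range(1,n):
    if s[i,4]>30: print(th,s[i],cv2.minAreaRect(onplane(R,c,.083)[l==i][:,:2].astype(np.float32)*1000))
# console & rack in colour: edges on saturation
hsv=cv2.cvtColor(im,cv2.COLOR_RGB2HSV)
for n,z,(r0,r1,c0,c1) in(("rack",.04,(200,245,262,330)),("console",.05,(195,270,175,250))):
  print(n,im[r0+2,c0+2],im[(214 if n=="rack" else 250),(296 if n=="rack" else 200)])
E
python3 m3.py
```

```text
[[209 206 188 188 185 191 191 191 191 197 202 198 199 208 211 210 209 209
  210 211 209 212]
 [208 198  91  71  70  86  89  90 113 120 151 146 155 187 186 190 196 211
  208 209 207 210]
 [209 200  65  71  71  71  66  68  70  66  70  69  66  70  72  91 131 210
  209 207 210 209]
 [209 192  60  73  64  69  69  70  70  67  67  71  70  67  72  70 111 208
  210 208 211 210]
 [207 168  61  61  65  66  68  64  69  70  67  67  67  66  68  70 113 208
  207 208 209 208]
 [207 200  64  57  58  56  55  54  72  60  58  60  63  63  64  70 115 207
  208 210 210 208]
 [210 202 113  94 100 107 101 100  89  95  84  63  62  55  59  69 147 211
  208 209 208 207]
 [209 203 135 147 155 169 169 158 140 143 134 110 115  99 108 110 180 212
  208 208 210 209]
 [208 201 134 135 134 127 124 121 126 128 129 134 146 152 176 143 209 209
  210 209 208 209]
 [208 201 131 132 133 132 135 131 135 133 133 132 129 134 132 145 208 210
  208 210 208 208]]
[[  42   40   42   37   39   41   43   40   39   38   40   39   40   37
    40   37   43   45   39   42   38   38]
 [  39 1270   85   84   79   82   78   87   84   83   
[... 861 characters left out ...]
 43]
 [  34   40   38   38   35   40   40   39   41   39   38   39   42   38
    41   41   40   37   41   43   43   37]]
75 [276 217  14   6  62] ((492.7854919433594, -176.21084594726562), (30.422435760498047, 9.82594108581543), 84.31536102294922)
75 [302 220  14   5  56] ((487.3555603027344, -235.387939453125), (9.172246932983398, 29.638933181762695), 0.06441925466060638)
90 [276 217  14   6  66] ((492.5824890136719, -176.20848083496094), (30.566373825073242, 10.8252534866333), 82.89012908935547)
90 [302 220  14   6  62] ((487.1185607910156, -235.47280883789062), (30.117103576660156, 10.728889465332031), 84.31932830810547)
rack [224 231 235] [191 198 209]
console [217 230 232] [188 203 216]
```

Units first: turns go in shares of pi/2 rad. So 0.14 rad is 0.0891.

```bash
echo '[[0.085, -0.036, -0.029, 0, 0], [0.085, -0.036, -0.029, 0, 0], [0.085, -0.036, -0.029, 0, 0], [0.085, -0.036, -0.029, 0, 0], [0.085, -0.036, -0.029, 0, 0], [0.085, -0.036, -0.029, 0, 0], [0.085, -0.036, -0.029, 0, 0], [0.085, -0.036, -0.029, 0, 0], [0.085, -0.036, -0.029, 0, 0], [0.085, -0.036, -0.029, 0, 0], [0.085, -0.036, -0.029, 0, 0], [0.085, -0.036, -0.029, 0, 0]]' | python3 jog.py
echo '[[0.085, -0.01, -0.041, 0, 0], [0.085, -0.01, -0.041, 0, 0], [0.085, -0.01, -0.041, 0, 0], [0.085, -0.01, -0.041, 0, 0], [0.085, -0.01, -0.041, 0, 0], [0.085, -0.01, -0.041, 0, 0], [0.085, -0.01, -0.041, 0, 0], [0.085, -0.01, -0.041, 0, 0], [0.085, -0.01, -0.041, 0, 0]]' | python3 jog.py
echo '[[0.085, 0, 0, 0, 0.0891], [0.085, 0, 0, 0, 0.0891], [0.085, 0, 0, 0, 0.0891], [0.085, 0, 0, 0, 0.0891], [0.085, 0, 0, 0, 0.0891], [0.085, 0, 0, 0, 0.0891], [0.085, 0, 0, 0, 0.0891], [0.085, 0, 0, 0, 0.0891], [0.085, 0, 0, 0, 0.0891], [0.085, 0, 0, 0, 0.0891], [0.085, 0, 0, 0, 0]]' | python3 jog.py
cat > go.py <<'E'
import sys
from h import *
from scipy.spatial.transform import Rotation as Ro
o=ctrl.observe(); R=Ro.from_quat(o["orientation"]); M=R.as_matrix()
x,y,z,cl=map(float,sys.argv[1:5])   # target xyz, closing-axis angle deg
a=np.degrees(np.arctan2(M[1,1],M[0,1])); dd=-((cl-a+90)%180-90)
print("t",round(o["t"],2),"tcp",np.round(o["tcp_pos"],4),"closing",a.round(2),"tilt",M[:,2].round(4),"gap",round(o["finger_gap"],4),"F",np.round(o["contact_force"],1),"T",np.round(o["torque"],2),"j7",o["joints"][6])
print("tool d",np.round(M.T@(np.array([x,y,z])-o["tcp_pos"]),4),"turn",np.radians(dd).round(3))
E
python3 go.py .4925 -.177 .13 -5.7
```

```text
t: 1.3
tcp_pos: [0.5031, 0.2008, 0.2561]
orientation: [0.132, 0.991, -0.0, -0.0]
contact_force: [0.3, 1.1, -0.2]
finger_gap: 0.0855
grasp_force: 0.0
t: 2.2
tcp_pos: [0.4923, -0.1786, 0.2561]
orientation: [0.132, 0.991, 0.0, -0.0]
contact_force: [0.9, -0.2, 0.0]
finger_gap: 0.085
grasp_force: 0.0
t: 3.3
tcp_pos: [0.4925, -0.1769, 0.2559]
orientation: [0.739, 0.673, -0.0, -0.0]
contact_force: [-0.3, -0.6, 0.7]
finger_gap: 0.0849
grasp_force: 0.0
t 3.3 tcp [ 0.4925 -0.1769  0.2559] closing -5.36 tilt [-9.e-04  0.e+00 -1.e+00] gap 0.0849 F [-0.3 -0.6  0.7] T [0.   0.04 0.04] j7 0.35730503465442226
tool d [-1.000e-04  1.000e-04  1.259e-01] turn 0.006
```

In the tool's units: 0.006 rad is 0.0038.

```bash
echo '[[0.06, 0, 0, 0.035, 0.0038], [0.05, 0, 0, 0.035, 0], [0.05, 0, 0, 0.035, 0], [0.05, 0, 0, 0.035, 0], [0.05, 0, 0, 0.025, 0], [0.05, 0, 0, 0.018, 0], [0.05, 0, 0, 0, 0]]' | python3 jog.py
echo '[[0, 0, 0, 0, 0], [0, 0, 0, 0, 0], [0, 0, 0, 0, 0], [0, 0, 0, 0, 0], [0, 0, 0, 0, 0], [0, 0, 0, 0, 0], [0, 0, 0, 0, 0], [0, 0, 0, 0, 0]]' | python3 jog.py; python3 go.py .4925 -.177 .073 -5.7
```

```text
t: 4.0
tcp_pos: [0.491, -0.1764, 0.0709]
orientation: [0.741, 0.672, -0.002, -0.002]
contact_force: [-0.3, 0.3, 0.8]
finger_gap: 0.0502
grasp_force: 0.0
t: 4.8
tcp_pos: [0.4937, -0.1774, 0.0745]
orientation: [0.741, 0.671, 0.001, 0.001]
contact_force: [-0.4, -0.0, 7.5]
finger_gap: 0.0091
grasp_force: 60.6
t 4.8 tcp [ 0.4937 -0.1774  0.0745] closing -5.71 tilt [ 2.3e-03 -1.0e-04 -1.0e+00] gap 0.0091 F [-0.4 -0.   7.5] T [ 0.11  0.11 -0.01] j7 0.5549890489342856
tool d [ 0.0002 -0.0012  0.0015] turn -0.0
```

```bash
echo '[[0, 0, 0, -0.01, 0], [0, 0, 0, -0.015, 0], [0, 0, 0, -0.02, 0], [0, 0, 0, -0.02, 0], [0, 0, 0, -0.02, 0], [0, 0, 0, 0, 0]]' | python3 jog.py; python3 go.py .46 -.0108 .16 77.1
python3 - <<'E'
from h import *
im,*_=cloud("side"); cv2.imwrite("pics/s1.png",cv2.resize(im[130:330,160:420],None,fx=3,fy=3,interpolation=cv2.INTER_CUBIC)[...,::-1])
E
```

```text
t: 5.4
tcp_pos: [0.494, -0.1777, 0.1609]
orientation: [0.742, 0.671, 0.002, 0.002]
contact_force: [1.0, -0.4, -1.0]
finger_gap: 0.0089
grasp_force: 59.8
t 5.4 tcp [ 0.494  -0.1777  0.1609] closing -5.72 tilt [ 4.9e-03 -6.0e-04 -1.0e+00] gap 0.0089 F [ 1.  -0.4 -1. ] T [-0.02 -0.03  0.  ] j7 0.4569080849182846
tool d [ 0.1627 -0.0505  0.0006] turn -1.446
```

View pics/s1.png

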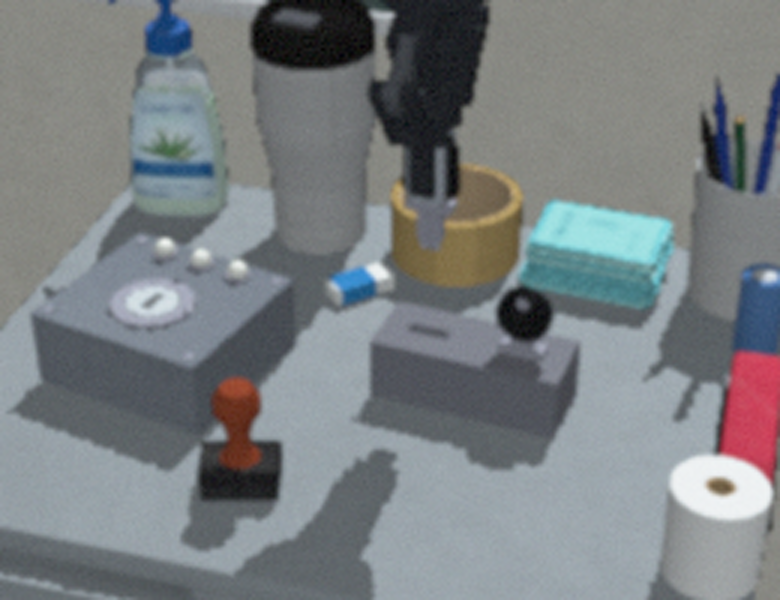

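The square key is in the gripper and upright, with its blade at crop (430,235). Its slot is empty and the round key is still in place. Next I'll turn it and carry it over the switch.

In the tool's units: -0.12 rad is -0.0764.

```bash
echo '[[0, 0.02, -0.006, 0, 0], [0, 0.036, -0.011, 0, 0], [0, 0.036, -0.011, 0, 0], [0, 0.036, -0.011, 0, 0], [0, 0.025, -0.008, 0, 0], [0, 0.01, -0.004, 0, 0]]' | python3 jog.py
echo '[[0, 0, 0, 0, -0.0764], [0, 0, 0, 0, -0.0764], [0, 0, 0, 0, -0.0764], [0, 0, 0, 0, -0.0764], [0, 0, 0, 0, -0.0764], [0, 0, 0, 0, -0.0764], [0, 0, 0, 0, -0.0764], [0, 0, 0, 0, -0.0764], [0, 0, 0, 0, -0.0764], [0, 0, 0, 0, -0.0764], [0, 0, 0, 0, -0.0764], [0, 0, 0, 0, -0.0764]]' | python3 jog.py; echo '[[0, 0, 0, 0, 0], [0, 0, 0, 0, 0]]' | python3 jog.py; python3 go.py .4598 -.0108 .12 77.1
```

```text
t: 6.05
tcp_pos: [0.4568, -0.0071, 0.1572]
orientation: [0.74, 0.673, -0.001, -0.001]
contact_force: [0.1, 0.3, -1.2]
finger_gap: 0.0091
grasp_force: 59.8
t: 7.25
tcp_pos: [0.4578, -0.0109, 0.1576]
orientation: [0.113, 0.994, -0.0, -0.001]
contact_force: [0.1, 0.2, -0.7]
finger_gap: 0.0092
grasp_force: 59.8
t: 7.45
tcp_pos: [0.458, -0.0106, 0.1579]
orientation: [0.117, 0.993, -0.0, -0.0]
contact_force: [0.2, -0.6, -2.0]
finger_gap: 0.0088
grasp_force: 59.7
t 7.45 tcp [ 0.458  -0.0106  0.1579] closing 76.56 tilt [-9.e-04 -2.e-04 -1.e+00] gap 0.0088 F [ 0.2 -0.6 -2. ] T [-0.01 -0.03  0.04] j7 1.3757882491836124
tool d [-0.0018  0.0002  0.0379] turn -0.009
```

In the tool's units: -0.009 rad is -0.0057.

```bash
echo '[[0, -0.0018, 0.0002, 0.01, -0.0057], [0, 0, 0, 0.012, 0], [0, 0, 0, 0.01, 0], [0, 0, 0, 0, 0], [0, 0, 0, 0, 0]]' | python3 jog.py; python3 go.py .4598 -.0108 .12 77.1
python3 - <<'E'
from h import *
im,d,P,R,c=cloud("side"); np.savez("s2.npz",im=im,R=R,c=c,P=P); cv2.imwrite("pics/s2.png",cv2.resize(im[165:255,170:270],None,fx=6,fy=6,interpolation=cv2.INTER_CUBIC)[...,::-1])
E
```

```text
t: 7.95
tcp_pos: [0.4598, -0.0101, 0.1257]
orientation: [0.111, 0.994, -0.0, -0.001]
contact_force: [0.4, 0.5, -0.3]
finger_gap: 0.0096
grasp_force: 59.7
t 7.95 tcp [ 0.4598 -0.0101  0.1257] closing 77.28 tilt [-1.3e-03 -3.0e-04 -1.0e+00] gap 0.0096 F [ 0.4  0.5 -0.3] T [ 0.03 -0.05 -0.03] j7 1.413857011415483
tool d [-0.0002 -0.0007  0.0057] turn 0.003
```

View pics/s2.png

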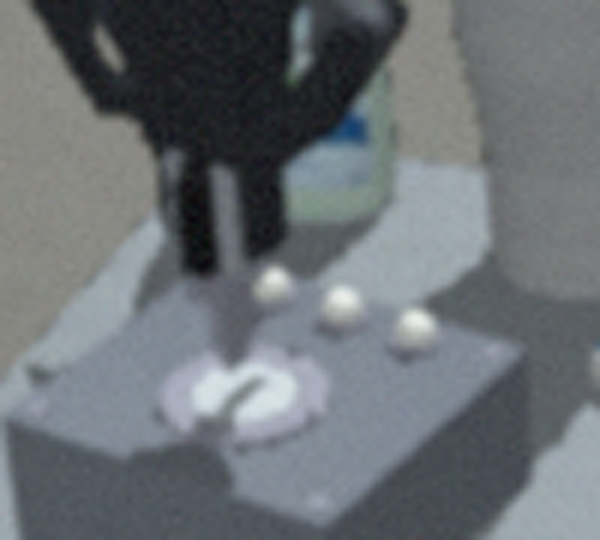

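The side crop shows the blade tip at (237,358), above the keyway mouth centred near (243,395). I'll cast both rays and compare them.

```bash
python3 - <<'E'
from h import *
t=np.load("s2.npz");R,c,im=t["R"],t["c"],t["im"]
def pt(u,v,z):
    u,v=170+(u+.5)/6-.5,165+(v+.5)/6-.5
    r=cv2.remap(R.astype(np.float32),np.float32([[u]]),np.float32([[v]]),cv2.INTER_LINEAR)[0,0]
    return (c+r*(z-c[2])/r[2]).round(4)
for u,v in((237,358),(230,362),(244,356)): print("tip",pt(u,v,.0632))
for u,v in((243,393),(263,378),(222,408)): print("keyway",pt(u,v,.053))
print("collar",pt(205,292,.0912),pt(257,300,.0912))
p=ctrl.camera_params("side");T=np.array(p["pose"]);f=210/np.tan(np.radians(p["fovy"])/2)
def pix(X):
    q=T[:3,:3].T@(np.array(X)-T[:3,3]);s=q[:2]/q[2];s=s*(1+p["k1"]*(s@s));u=f*s+[p["cx"],p["cy"]]
    return ((u-[170,165]+.5)*6-.5).round(1)
print("pred tip",pix((.4598,-.0101,.0632)),"lock",pix((.4598,-.0108,.053)),"bezel ctr")
print(im[215:228,203:217].max(-1))
E
```

```text
tip [ 0.4616 -0.0086  0.0632]
tip [ 0.459  -0.0074  0.0632]
tip [ 0.4633 -0.0102  0.0632]
keyway [ 0.4582 -0.0112  0.053 ]
keyway [ 0.4677 -0.0136  0.053 ]
keyway [ 0.4488 -0.0084  0.053 ]
collar [ 0.4529 -0.0046  0.0912] [ 0.4529 -0.0213  0.0912]
pred tip [239.2 361.8] lock [244.1 390.2] bezel ctr
[[130 123 113 111 109 103 100 101 105 113 128 135 135 134]
 [140 134 120 111 104 102 104 103 104 108 114 123 125 127]
 [148 135 123 117 103 104 105 103 101 102 104 119 123 136]
 [148 141 126 115 107 105  98 102 102 100 116 134 145 148]
 [150 143 128 115 108 102 101 100 104 115 135 145 146 151]
 [150 142 127 116 107 104 104 102 110 128 140 146 150 150]
 [151 145 129 114 107 107 102 106 118 142 149 150 151 149]
 [152 144 136 122 112 104 102 106 132 152 166 160 158 156]
 [154 160 148 133 121 105 107 115 142 167 179 178 178 176]
 [168 178 174 155 123 114 108 128 159 185 191 192 185 182]
 [184 189 190 174 150 124 139 166 194 206 206 202 194 187]
 [191 199 210 201 179 163 182 208 223 222 223 217 208 200]
 [196 213 224 225 215 206 212 224 214 204 210 215 223 223]]
```

```bash
python3 - <<'E'
from h import *
p=ctrl.camera_params("side");T=np.array(p["pose"]);f=210/np.tan(np.radians(p["fovy"])/2)
def pix(X):
    q=T[:3,:3].T@(np.array(X)-T[:3,3]);s=q[:2]/q[2];s=s*(1+p["k1"]*(s@s));return (f*s+[p["cx"],p["cy"]]).round(2)
im=np.load("side0.npz")["im"].max(-1)
print(im[224:238,200:222])
ax=np.array([np.cos(-.225),np.sin(-.225),0]);L=np.array([.4598,-.0108,.053])
print("lock",pix(L),"ends",pix(L+.009*ax),pix(L-.009*ax),"bot of far wall")
s=np.load("s2.npz")["im"].max(-1); O=np.array([.4598,-.0101,.0912])
ay=np.array([-ax[1],ax[0],0])
for n,h,w,tk in(("collar",.002,.014,.0065),("blade",-.010,.008,.0025),("blade",-.018,.008,.0025),("tip",-.027,.006,.0013)):
    q=[pix(O+[0,0,h]+i*w*ax+j*tk*ay) for i in(-1,1) for j in(-1,1)]
    print(n,"pred cols",min(a[0] for a in q),max(a[0] for a in q),"row",pix(O+[0,0,h])); r=int(round(pix(O+[0,0,h])[1])); print(r,s[r,198:222])
E
```

```text
[[141 151 155 157 167 171 175 178 184 183 180 179 181 181 184 182 177 164
  146 153 157 157]
 [152 163 165 175 184 186 185 192 191 198 200 198 199 199 195 185 178 176
  177 177 178 177]
 [166 175 181 186 189 197 200 199 209 214 218 216 216 215 206 200 194 188
  182 181 185 183]
 [178 181 181 187 207 219 216 214 215 220 215 205 197 198 208 216 218 211
  193 178 179 184]
 [183 187 189 201 217 222 221 221 221 210 197 175 162 170 198 215 219 220
  210 187 175 183]
 [184 178 201 217 221 221 218 218 209 184 162 141 149 177 201 219 220 222
  216 194 182 178]
 [187 181 208 220 222 220 220 205 173 151 130 149 181 210 222 220 220 219
  215 187 179 182]
 [184 179 207 218 221 221 213 181 151 133 153 181 207 221 222 224 225 221
  205 184 178 181]
 [183 185 200 213 217 219 215 191 172 165 182 207 219 224 222 221 221 212
  195 179 173 172]
 [183 184 184 195 200 208 218 214 203 202 210 220 221 218 216 206 204 194
  185 177 177 160]
 [184 183 182 178 175 185 200 204 209 206 208 207 211 201 195 188 178 177
  182 178 171 143]
 [177 186 182 181 176 178 179 185 194 193 191 186 188 182 177 175 177 177
  1
[... 187 characters left out ...]
1 127 137 139]]
lock [210.26 229.62] ends [213.17 227.29] [207.31 231.97] bot of far wall
collar pred cols 200.38 215.62 row [208.06 210.82]
211 [103 108 106 101  93  76  75  88 104 105 111 111 111 113 120 157 206 225
 221 194 155 133 122 119]
blade pred cols 204.82 212.38 row [208.62 216.5 ]
216 [150 147 147 151 146 140 134 120 111 104 102 104 103 104 108 114 123 125
 127 129 133 144 146 148]
blade pred cols 205.21 212.73 row [208.99 220.25]
220 [149 147 151 151 152 150 142 127 116 107 104 104 102 110 128 140 146 150
 150 146 147 149 149 143]
tip pred cols 206.84 211.94 row [209.4  224.42]
224 [149 148 151 158 160 168 178 174 155 123 114 108 128 159 185 191 192 185
 182 173 153 156 162 168]
```

```bash
echo '[[0, 0, -0.0016, 0.003, 0], [0, 0, 0, 0.004, 0], [0, 0, 0, 0.004, 0], [0, 0, 0, 0.003, 0], [0, 0, 0, 0.002, 0], [0, 0, 0, 0, 0]]' | python3 jog.py; python3 go.py .4598 -.0117 .0875 77.1
```

```text
t: 8.6
tcp_pos: [0.4596, -0.0116, 0.11]
orientation: [0.111, 0.994, -0.0, -0.0]
contact_force: [-0.5, 0.2, -0.3]
finger_gap: 0.0093
grasp_force: 59.7
t 8.6 tcp [ 0.4596 -0.0116  0.11  ] closing 77.29 tilt [-6.e-04 -0.e+00 -1.e+00] gap 0.0093 F [-0.5  0.2 -0.3] T [-0.05  0.05 -0.  ] j7 1.4313538889691109
tool d [-0.0003 -0.      0.0225] turn 0.003
```

```bash
echo '[[0, 0, 0, 0.002, 0], [0, 0, 0, 0.002, 0], [0, 0, 0, 0.002, 0], [0, 0, 0, 0, 0]]' | python3 jog.py; python3 go.py .4598 -.0117 .0875 77.1
```

```text
t: 9.0
tcp_pos: [0.4596, -0.0116, 0.104]
orientation: [0.111, 0.994, -0.0, -0.0]
contact_force: [-0.3, -0.3, -0.7]
finger_gap: 0.0093
grasp_force: 59.7
t 9.0 tcp [ 0.4596 -0.0116  0.104 ] closing 77.29 tilt [-5.e-04  0.e+00 -1.e+00] gap 0.0093 F [-0.3 -0.3 -0.7] T [ 0.05 -0.01 -0.  ] j7 1.4365556717141177
tool d [-0.0003 -0.      0.0165] turn 0.003
```

Now the pins. I'll push in small steps with a gentle rock.

In the tool's units: -0.08 rad is -0.0509.

```bash
echo '[[0, 0, 0, 0.002, 0.0255], [0, 0, 0, 0.002, 0], [0, 0, 0, 0.001, -0.0509], [0, 0, 0, 0.001, 0], [0, 0, 0, 0.001, 0.0255], [0, 0, 0, 0, 0]]' | python3 jog.py; python3 go.py .4598 -.0117 .0875 77.1
```

```text
t: 9.6
tcp_pos: [0.4601, -0.0118, 0.0975]
orientation: [0.111, 0.994, 0.0, 0.0]
contact_force: [-0.1, 0.0, 2.3]
finger_gap: 0.0091
grasp_force: 60.2
t 9.6 tcp [ 0.4601 -0.0118  0.0975] closing 77.24 tilt [ 9.e-04  0.e+00 -1.e+00] gap 0.0091 F [-0.1  0.   2.3] T [-0.15 -0.02 -0.07] j7 1.442049662959416
tool d [ 0.0003 -0.      0.01  ] turn 0.003
```

In the tool's units: -0.1 rad is -0.0637.

```bash
echo '[[0, 0, 0, 0.002, 0.0318], [0, 0, 0, 0.002, 0], [0, 0, 0, 0.001, -0.0637], [0, 0, 0, 0.001, 0], [0, 0, 0, 0.001, 0.0318], [0, 0, 0, 0, 0]]' | python3 jog.py; python3 go.py .4598 -.0117 .0875 77.1
```

```text
t: 10.2
tcp_pos: [0.4608, -0.0114, 0.0904]
orientation: [0.111, 0.994, 0.0, 0.001]
contact_force: [3.2, 0.5, -0.0]
finger_gap: 0.0092
grasp_force: 59.6
t 10.2 tcp [ 0.4608 -0.0114  0.0904] closing 77.24 tilt [ 2.4e-03  2.0e-04 -1.0e+00] gap 0.0092 F [ 3.2  0.5 -0. ] T [ 0.23 -0.64 -0.14] j7 1.4478244830500406
tool d [ 0.0009 -0.0005  0.0029] turn 0.003
```

```bash
echo '[[0, -0.0007, 0, 0.001, 0], [0, 0, 0, 0.001, 0], [0, 0, 0, 0.001, 0], [0, 0, 0, 0.001, 0], [0, 0, 0, 0, 0]]' | python3 jog.py; python3 go.py .4598 -.0117 .0875 77.1
```

```text
t: 10.7
tcp_pos: [0.4612, -0.0115, 0.0873]
orientation: [0.111, 0.994, 0.001, 0.001]
contact_force: [-0.1, 1.4, 14.3]
finger_gap: 0.0095
grasp_force: 62.1
t 10.7 tcp [ 0.4612 -0.0115  0.0873] closing 77.31 tilt [ 1.2e-03  9.0e-04 -1.0e+00] gap 0.0095 F [-0.1  1.4 14.3] T [ 0.35  0.26 -0.04] j7 1.4527960142127339
tool d [ 0.0013 -0.0005 -0.0002] turn 0.004
```

In the tool's units: -0.08 rad is -0.0509.

```bash
echo '[[0, 0, 0, 0.001, 0.0255], [0, 0, 0, 0, -0.0509], [0, 0, 0, 0, 0.0255], [0, 0, 0, 0, 0]]' | python3 jog.py; python3 go.py .4598 -.0117 .0875 77.1
python3 - <<'E'
from h import *
im,d,P,R,c=cloud("side"); cv2.imwrite("pics/s3.png",cv2.resize(im[165:255,170:270],None,fx=6,fy=6,interpolation=cv2.INTER_CUBIC)[...,::-1])
E
```

```text
t: 11.1
tcp_pos: [0.4612, -0.0115, 0.0872]
orientation: [0.111, 0.994, 0.001, 0.001]
contact_force: [-3.0, 0.3, 23.6]
finger_gap: 0.0093
grasp_force: 63.6
t 11.1 tcp [ 0.4612 -0.0115  0.0872] closing 77.3 tilt [ 0.0014  0.0013 -1.    ] gap 0.0093 F [-3.   0.3 23.6] T [ 0.33  0.82 -0.  ] j7 1.4532955238944463
tool d [ 0.0014 -0.0005 -0.0003] turn 0.003
```

View pics/s3.png

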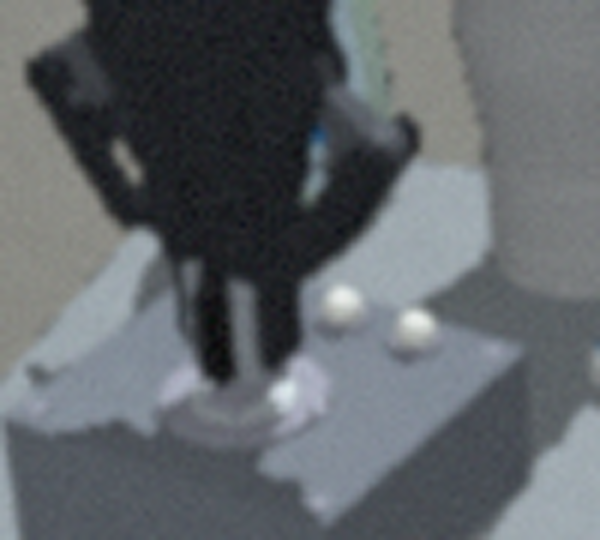

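The collar is seated on the switch face at crop (240,400). z stays at 87 mm under extra load, so the key is fully home. I'll ease the push and turn clockwise.

In the tool's units: 0.1 rad is 0.0637.

```bash
echo '[[0, 0, 0, -0.001, 0], [0, 0, 0, 0, 0.0637], [0, 0, 0, 0, 0.0637], [0, 0, 0, 0, 0.0637], [0, 0, 0, 0, 0.0637], [0, 0, 0, 0, 0.0637], [0, 0, 0, 0, 0.0637], [0, 0, 0, 0, 0]]' | python3 jog.py; python3 go.py .4598 -.0117 .0875 -12.9
```

```text
t: 11.95
tcp_pos: [0.4609, -0.0119, 0.0873]
orientation: [0.4, 0.917, 0.0, 0.0]
contact_force: [-1.5, -0.7, 15.1]
finger_gap: 0.0094
grasp_force: 62.4
t 11.95 tcp [ 0.4609 -0.0119  0.0873] closing 42.88 tilt [ 7.e-04  3.e-04 -1.e+00] gap 0.0094 F [-1.5 -0.7 15.1] T [0.04 0.33 0.04] j7 0.9608779524349108
tool d [ 0.0009 -0.0007 -0.0002] turn 0.973
```

In the tool's units: 0.1 rad is 0.0637.

```bash
echo '[[0, 0, 0, 0, 0.0637], [0, 0, 0, 0, 0.0637], [0, 0, 0, 0, 0.0637], [0, 0, 0, 0, 0.0637], [0, 0, 0, 0, 0.0637], [0, 0, 0, 0, 0.0637], [0, 0, 0, 0, 0.0637], [0, 0, 0, 0, 0]]' | python3 jog.py; python3 go.py .4598 -.0117 .0875 -12.9;echo '[[0, 0, 0, 0, 0.0637], [0, 0, 0, 0, 0.0637], [0, 0, 0, 0, 0]]' | python3 jog.py; python3 go.py .4598 -.0117 .0875 -12.9
```

```text
t: 12.75
tcp_pos: [0.4606, -0.012, 0.0873]
orientation: [0.69, 0.724, 0.0, -0.0]
contact_force: [-2.5, -0.9, 16.9]
finger_gap: 0.0096
grasp_force: 62.8
t 12.75 tcp [ 0.4606 -0.012   0.0873] closing 2.77 tilt [-3.e-04  6.e-04 -1.e+00] gap 0.0096 F [-2.5 -0.9 16.9] T [-0.02  0.67  0.12] j7 0.40087823952352897
tool d [ 0.0004 -0.0007 -0.0002] turn 0.274
t: 13.05
tcp_pos: [0.4604, -0.012, 0.0873]
orientation: [0.759, 0.652, -0.0, -0.001]
contact_force: [-3.1, 0.3, 18.7]
finger_gap: 0.0093
grasp_force: 62.9
t 13.05 tcp [ 0.4604 -0.012   0.0873] closing -8.69 tilt [-7.e-04  8.e-04 -1.e+00] gap 0.0093 F [-3.1  0.3 18.7] T [0.01 0.78 0.14] j7 0.24372182990454822
tool d [ 0.0002 -0.0006 -0.0002] turn 0.074
```

In the tool's units: 0.05 rad is 0.0318.

```bash
echo '[[0, 0, 0, 0, 0.0318], [0, 0, 0, 0, 0.0318], [0, 0, 0, 0, 0]]' | python3 jog.py; python3 go.py .4598 -.0117 .0875 -12.9;echo '[[0, 0, 0, 0, 0.0318], [0, 0, 0, 0, 0.0191], [0, 0, 0, 0, 0], [0, 0, 0, 0, 0]]' | python3 jog.py; python3 go.py .4598 -.0117 .0875 -12.9
```

```text
t: 13.35
tcp_pos: [0.4603, -0.012, 0.0873]
orientation: [0.79, 0.613, -0.0, -0.001]
contact_force: [-2.9, -0.2, 18.8]
finger_gap: 0.0093
grasp_force: 62.8
t 13.35 tcp [ 0.4603 -0.012   0.0873] closing -14.34 tilt [-9.e-04  9.e-04 -1.e+00] gap 0.0093 F [-2.9 -0.2 18.8] T [0.09 0.76 0.19] j7 0.16651322493003667
tool d [ 0.0002 -0.0006 -0.0002] turn -0.025
t: 13.75
tcp_pos: [0.4603, -0.012, 0.0873]
orientation: [0.813, 0.583, -0.0, -0.001]
contact_force: [-3.6, 0.6, 18.3]
finger_gap: 0.0092
grasp_force: 63.4
t 13.75 tcp [ 0.4603 -0.012   0.0873] closing -18.74 tilt [-1.e-03  6.e-04 -1.e+00] gap 0.0092 F [-3.6  0.6 18.3] T [0.01 0.73 0.71] j7 0.10609057468824738
tool d [ 0.0001 -0.0006 -0.0002] turn -0.102
```

In the tool's units: -0.01 rad is -0.0064.

```bash
echo '[[0, 0, 0, 0, -0.0064], [0, 0, 0, 0, 0], [0, 0, 0, 0, 0], [0, 0, 0, 0, 0], [0, 0, 0, 0, 0], [0, 0, 0, 0, 0]]' | python3 jog.py; python3 go.py .4598 -.0117 .0875 -12.9
python3 - <<'E'
from h import *
im,*_=cloud("side"); cv2.imwrite("pics/s4.png",cv2.resize(im[150:290,160:360],None,fx=4,fy=4,interpolation=cv2.INTER_CUBIC)[...,::-1])
E
```

```text
t: 14.35
tcp_pos: [0.4603, -0.012, 0.0873]
orientation: [0.81, 0.586, -0.0, -0.001]
contact_force: [-3.9, 0.8, 18.7]
finger_gap: 0.0093
grasp_force: 63.0
t 14.35 tcp [ 0.4603 -0.012   0.0873] closing -18.2 tilt [-9.e-04  8.e-04 -1.e+00] gap 0.0093 F [-3.9  0.8 18.7] T [-0.01  0.77  0.57] j7 0.11362510327136399
tool d [ 0.0001 -0.0006 -0.0002] turn -0.092
```

View pics/s4.png

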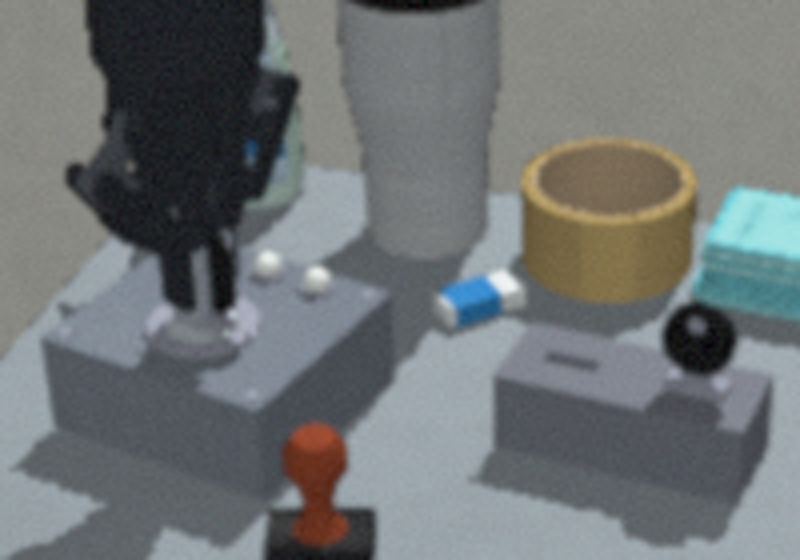

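The key is seated and turned at crop (200,320), held against the stop with a steady 0.57 N m. The round key at (700,340) is undisturbed. I'm handing the job in.

```bash
python3 -c "
from station import ctrl
print(ctrl.job_done())"
```

```text
the job is handed in; nothing more can be done
None
```

The square-bowed key is fully home in the switch, turned clockwise until the torque jumped at the stop, and still gripped and held there; I handed the job in at about 14.4 s, and the round key was still in its slot in the last picture.

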